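Rotate three bottles onto their matching stirrers

TASK

The three amber bottles are standing on the wrong magnetic stirrers. Rearrange them so that the large bottle stands on the large stirrer, the medium one on the medium and the small one on the small, each upright in the middle of the plate and let go; the white tile is free for parking a bottle on the way. They are glass, so keep them upright and set them down gently, and leave the timer, wash bottle and flask where they are.

Things in the scene. Friction and masses are not known exactly. Their poses are not given: they have to be found in the camera images.
- bottle_large: The large of three amber glass bottles with a paper label and white screw cap, standing upright: 66 mm diameter, 115 mm tall in all (straight side up to 80 mm, then the shoulder; the cap is 42 mm in diameter and forms the top 23 mm), about 400 g. Origin: centre of its underside; z up along the bottle. Good grip: across the straight side, 60 mm above the underside.
- bottle_medium: The medium of three amber glass bottles with a paper label and white screw cap, standing upright: 52 mm diameter, 98 mm tall in all (straight side up to 64 mm, then the shoulder; the cap is 36 mm in diameter and forms the top 22 mm), about 240 g. Origin: centre of its underside; z up along the bottle. Good grip: across the straight side, 48 mm above the underside.
- bottle_small: The small of three amber glass bottles with a paper label and white screw cap, standing upright: 38 mm diameter, 78 mm tall in all (straight side up to 46 mm, then the shoulder; the cap is 28 mm in diameter and forms the top 20 mm), about 100 g. Origin: centre of its underside; z up along the bottle. Good grip: across the straight side, 36 mm above the underside.
- stirrer_large: The large of three single-place magnetic stirrers, fixed to the bench: a low blue box 146 mm deep and 130 mm wide with a round steel plate 116 mm in diameter on top. Origin: on the bench straight under the plate's centre; z up. The plate's top, where a bottle stands, is 45 mm above the origin. Its knob side faces the robot (-x of the body).
- stirrer_medium: The medium of three single-place magnetic stirrers, fixed to the bench: a low blue box 122 mm deep and 108 mm wide with a round steel plate 94 mm in diameter on top. Origin: on the bench straight under the plate's centre; z up. The plate's top, where a bottle stands, is 45 mm above the origin. Its knob side faces the robot (-x of the body).
- stirrer_small: The small of three single-place magnetic stirrers, fixed to the bench: a low blue box 102 mm deep and 88 mm wide with a round steel plate 74 mm in diameter on top. Origin: on the bench straight under the plate's centre; z up. The plate's top, where a bottle stands, is 45 mm above the origin. Its knob side faces the robot (-x of the body).
- tile: White ceramic tile 110 x 110 mm, 8 mm thick, lying fixed on the bench: empty at the start, a spare spot to stand a bottle on for a while. Origin: centre of its underside; its top is 8 mm above the origin.
- timer: Orange lab timer lying on the bench among the stirrers, 66 x 42 mm, 18 mm tall, to be left alone. Origin: centre of its underside. A thin steel spatula and a marker pen, under 15 mm tall, lie between the stirrers too.
- wash_bottle: White wash bottle with a red cap and thin bent spout, behind the stirrers, 60 mm diameter, 162 mm tall over its spout, to be left alone. Origin: centre of its underside.
- flask: Clear conical flask with a black stopper, behind the stirrers, 80 mm diameter at the foot, 126 mm tall, to be left alone. Origin: centre of its underside. Nothing in the working area stands higher than 170 mm above the bench.

How it is judged (in metres and radians):
At the end, for the whole second after the job is handed in: Each bottle stands upright (within 0.1 rad), still and released on the plate of the stirrer of its own size, its centre within 12 mm of the plate's centre (horizontal distance between bottle_large and stirrer_large below 0.012 m and z of bottle_large in the frame of stirrer_large between 0.041 and 0.049 m and angle between each of bottle_large, bottle_medium, bottle_small's own z axis and vertical below 0.1 rad and linear speed of each of bottle_large, bottle_medium, bottle_small below 0.02 m/s and contact force between each of bottle_large, bottle_medium, bottle_small and the fingers below 0.1 N and horizontal distance between bottle_medium and stirrer_medium below 0.012 m and z of bottle_medium in the frame of stirrer_medium between 0.041 and 0.049 m and horizontal distance between bottle_small and stirrer_small below 0.012 m and z of bottle_small in the frame of stirrer_small between 0.041 and 0.049 m); the robot touches nothing.
It fails at once if a bottle is tipped by more than 0.6 rad (angle between any of bottle_large, bottle_medium, bottle_small's own z axis and vertical above 0.6 rad).
It fails at once if a bottle is banged down on a stirrer or the tile (over 100 N) (contact force between any of bottle_large, bottle_medium, bottle_small and stirrer_large above 100 N or contact force between any of bottle_large, bottle_medium, bottle_small and stirrer_medium above 100 N or contact force between any of bottle_large, bottle_medium, bottle_small and stirrer_small above 100 N or contact force between any of bottle_large, bottle_medium, bottle_small and tile above 100 N).
It fails at once if a bottle is dropped (falls more than about 13 mm, reaching 0.5 m/s out of the fingers) ((contact force between bottle_large and the fingers below 0.1 N and linear speed of bottle_large above 0.5 m/s) or (contact force between bottle_medium and the fingers below 0.1 N and linear speed of bottle_medium above 0.5 m/s) or (contact force between bottle_small and the fingers below 0.1 N and linear speed of bottle_small above 0.5 m/s)).
It fails at once if the timer, the wash bottle or the flask is shifted by more than 30 mm (distance of any of timer, wash_bottle, flask from where it was at the start of the episode above 0.03 m).
It also fails if it takes over 131 s, if anything falls off the work surface, if the arm or the gripper's body presses on something with over 40 N, if the wrist force passes 120 N, or if a joint passes its speed limit or range.

ROBOT

A 6-joint arm with a two-finger parallel gripper is mounted at the origin on the work surface. World frame = base frame: x ahead of the robot, y to its left, z up, the work surface at z = 0. Lengths are in mm, angles in rad, forces in N, time in s.
With the tool pointing down it reaches from about 350 to 725 mm from the base axis. Payload 4.3 kg.
Tool frame: the origin (TCP) lies midway between the tips of the shut fingers; the grasp point (between the pads) lies 19 mm behind it; z points along the fingers, y is the line along which they close (so a half turn about z gives the same grasp; the last joint's range is limited). The gripper opens to 85 mm and grips with 20 to 120 N. Pads are 22 mm wide; open, the fingers measure 114 mm over their backs; the gripper's body (76 mm by 85 mm) begins 54 mm behind the grasp point. The pads swing forward as they close: fully open they stand 13 mm farther back than shut.
Start: joints at [-1.277, 0.377, 0.081, 1.274, 0, 1.46], TCP at [225.941, -528.789, 231.329] pointing down, gripper open.
Joint ranges: [-2.72, 2.72], [-0.84, 1.66], [-1.02, 1.22], [-1.77, 2.12], [-1.37, 1.28], [-3.14, 3.14]. Speed limits (rad/s): [2.57, 2.57, 3.14, 3.14, 3.14, 3.14].

INTERFACE

Orientations are given as a rotation vector (axis times angle).
In Python, from bench import ctrl gives the robot as it stands. Calls block until the motion is done:
- ctrl.reach(position, orientation): joint-space move of the TCP to a pose.
- ctrl.movel(position, frame=None, speed=150, force_limit=None): straight line of the TCP; frame=None keeps the orientation; speed is the mean speed in mm/s. With force_limit (N) it stops when the force on the tool has changed by that much, and returns True; else False.
- ctrl.movej(angles): joint-space move.
- ctrl.gripper_to(opening, grip_force=None): finger opening in mm; grip_force is the grip in N (None keeps the last); returns when the fingers have stopped.
- ctrl.dwell(seconds).
- ctrl.solve_ik(position, orientation): joint angles nearest the present ones, or None.
- ctrl.get_image(name): name is "side" or "top" or "wrist"; returns a dict with "pixels" (400x640x3 uint8, red, green, blue), "fx", "fy", "cx", "cy" (pixels), "R" (3x3) and "t" (3): a world point X has camera coordinates R X + t. Camera axes: x right, y down, z forward; pixel columns grow to the right and rows downward; lengths in mm; the calibration is good to about 2 mm. A picture is of the moment at which its call begins. There is no depth.
A pose or a line that the arm cannot do raises ctrl.MotionError and nothing moves.
- ctrl.sign_off(): hands the job in; it is judged then, once.
Trained networks look in the newest picture that a camera, given by its name, has taken for a name from the list of things; names that differ only in an ending like _2 or _b are one class to them, and where a whole thing is asked for, a point or a joint stands for the part that bears it (a point fixed in the world has none). Each returns a list of dicts, best first, with "conf" (0 to 1); they miss things now and then, are a little off and sometimes report something else, mostly with a low value. They report only what shows in the picture. A call takes as long as a camera call.
- ctrl.search_frame(target, camera): "extent" ([left, top, right, bottom] in pixels, round what is visible of it).
- ctrl.tip_of(target, camera): "pixel" ([row, column] in pixels: a listed point, or the origin of a listed thing).
Readings, each from a call of its own:
- ctrl.current_clock(): time.
- ctrl.current_qpos(): joint angles.
- ctrl.current_qd(): joint speeds.
- ctrl.current_joint_torque(): joint torques, N m.
- ctrl.current_tcp_pos(): TCP position.
- ctrl.current_tool_rot(): TCP orientation.
- ctrl.current_ft_force(): force on the tool from outside, world axes, zero at the start.
- ctrl.current_wrist_torque(): the same for the moment, N m.
- ctrl.current_gripper_width(): finger opening in mm.
- ctrl.current_gripper_force(): force on a finger pad.
Only numpy, scipy, OpenCV 4.12 (cv2) and the standard library are available. Lean on these libraries where they do the work, as an engineer would, in place of code of your own. Each camera call takes 0.05 s, during which the arm holds its last target. There are 200 camera calls.

## Working session

There is one attempt and no reset: what is moved stays moved. The work goes in short steps, each a Python script; the robot and the scene stay as the last script left them, time stands still between calls to the robot, and variables do not carry over. Pictures are saved under pics/ and viewed, at most 14 in all, crops included, and the job is handed in when it is done.

```bash
mkdir -p pics; python3 - <<'E'
from bench import ctrl
import cv2, numpy as np
names="bottle_large bottle_medium bottle_small stirrer_large stirrer_medium stirrer_small tile timer wash_bottle flask".split()
for c in ["top","side"]:
    im=ctrl.get_image(c); p=np.array(im["pixels"])[:,:,::-1].copy(); cv2.imwrite(f"pics/{c}0.png",p)
    print(c,im["fx"],im["fy"],im["cx"],im["cy"],np.round(im["R"],4).tolist(),np.round(im["t"],1).tolist())
    for n in names:
        print(n,[(np.round(d["extent"]).tolist(),round(d["conf"],2)) for d in ctrl.search_frame(n,c)[:2]],[(np.round(d["pixel"],1).tolist(),round(d["conf"],2)) for d in ctrl.tip_of(n,c)[:2]])
print(ctrl.current_tool_rot(),ctrl.current_clock())
E
```

```text
top 448.1422069358361 448.1422069358361 312.61459624675473 192.65632784980048 [[-0.0054, -0.9999, 0.0099], [-0.9963, 0.0046, -0.0862], [0.0861, -0.0104, -0.9962]] [-8.6, 629.8, 1120.5]
bottle_large [([442.0, 220.0, 481.0, 248.0], 0.69), ([295.0, 114.0, 322.0, 154.0], 0.54)] [([235.7, 456.6], 0.66)]
bottle_medium [([141.0, 219.0, 168.0, 244.0], 0.69)] [([230.2, 164.1], 0.97)]
bottle_small [([240.0, 215.0, 260.0, 230.0], 0.65)] [([227.6, 164.6], 0.65), ([224.1, 249.3], 0.56)]
stirrer_large [([225.0, 195.0, 281.0, 258.0], 0.75)] [([221.6, 254.9], 0.86)]
stirrer_medium [([429.0, 213.0, 478.0, 266.0], 0.58), ([224.0, 196.0, 281.0, 257.0], 0.27)] [([239.4, 451.0], 0.89)]
stirrer_small [([143.0, 208.0, 182.0, 254.0], 0.58)] [([226.7, 164.5], 0.92)]
tile [([332.0, 212.0, 379.0, 259.0], 0.6)] [([234.8, 354.9], 0.81)]
timer [([298.0, 222.0, 316.0, 249.0], 0.98)] [([235.1, 303.8], 0.87)]
wash_bottle [([299.0, 122.0, 322.0, 157.0], 0.93)] [([144.4, 308.1], 0.74), ([232.6, 352.6], 0.2)]
flask [] [([153.8, 383.3], 0.79)]
side 389.76693999636035 389.76693999636035 324.7665251500466 199.889015088441
[... 410 characters left out ...]
 0.72), ([263.0, 310.0, 344.0, 386.0], 0.67)] [([188.9, 308.5], 0.77)]
stirrer_medium [([266.0, 311.0, 346.0, 387.0], 0.77), ([285.0, 286.0, 330.0, 357.0], 0.61)] [([349.2, 308.2], 0.62), ([255.2, 303.4], 0.19)]
stirrer_small [([286.0, 286.0, 328.0, 355.0], 0.71), ([278.0, 132.0, 318.0, 153.0], 0.57)] [([152.6, 297.9], 0.93)]
tile [([276.0, 233.0, 334.0, 277.0], 0.64)] [([254.7, 305.0], 0.89)]
timer [([287.0, 212.0, 312.0, 225.0], 0.6)] [([220.8, 300.9], 0.87)]
wash_bottle [([277.0, 234.0, 333.0, 278.0], 0.57)] [([216.5, 390.3], 0.65)]
flask [([384.0, 225.0, 418.0, 288.0], 0.76), ([286.0, 210.0, 315.0, 224.0], 0.18)] [([271.1, 401.7], 0.84)]
[3.07765946e+00 6.29844988e-01 3.85610100e-05] 2.1
```

View pics/top0.png

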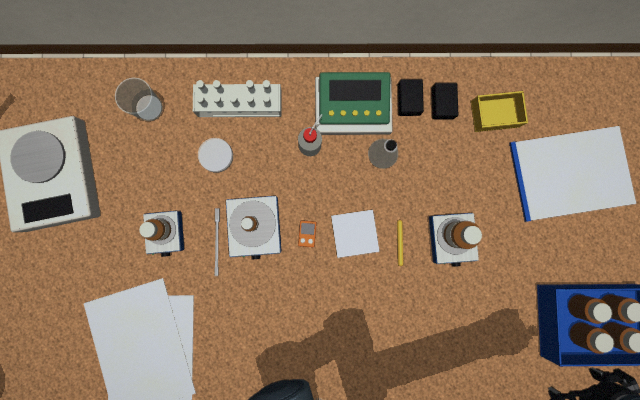

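View pics/side0.png

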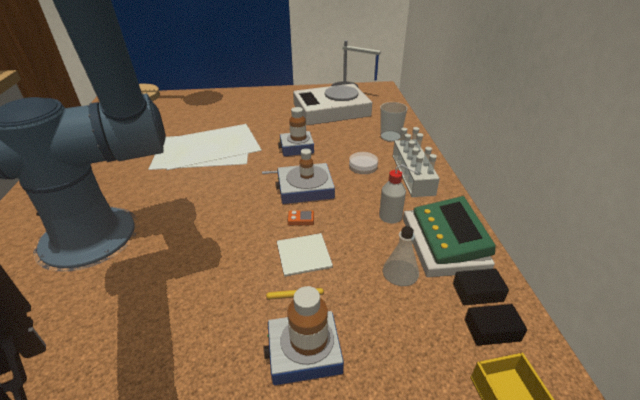

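Top and side views agree on the layout. The large bottle is on the right-hand (medium) stirrer at px (456,236), the medium bottle is on the small stirrer (155,230), and the small bottle is on the large stirrer (250,224). The tile is clear at (355,235). Next I'll triangulate and check against the known heights.

```bash
cat > h.py <<'E'
from bench import ctrl
import cv2, numpy as np
def cam(n):
    im=ctrl.get_image(n); im["R"]=np.array(im["R"]);im["t"]=np.array(im["t"]); return im
def onz(im,row,col,z):
    d=im["R"].T@np.array([(col-im["cx"])/im["fx"],(row-im["cy"])/im["fy"],1]); c=-im["R"].T@im["t"]
    return c+d*(z-c[2])/d[2]
def proj(im,X):
    c=np.asarray(X)@im["R"].T+im["t"]; return np.stack([im["fx"]*c[...,0]/c[...,2]+im["cx"],im["fy"]*c[...,1]/c[...,2]+im["cy"]],-1)
def down(xy,flip=0): # pads close tangentially; tool x radial
    a=np.arctan2(xy[1],xy[0])+flip*np.pi
    return np.array([np.cos(a/2),np.sin(a/2),0])*np.pi
E
python3 - <<'E'
from h import *
t,s=cam("top"),cam("side")
Z=dict(bottle_large=45,bottle_medium=45,bottle_small=45,stirrer_large=0,stirrer_medium=0,stirrer_small=0,tile=0,timer=0)
for n,z in Z.items():
    r=[]
    for im,c in((t,"top"),(s,"side")):
        for d in ctrl.tip_of(n,c)[:2]: r.append((c,round(d["conf"],2),np.round(onz(im,*d["pixel"],z)).tolist()))
    print(n,r)
# white caps, top view: blob centroid back-projected at cap height
hsv=cv2.cvtColor(t["pixels"],cv2.COLOR_RGB2HSV)
for n,(r,c),h in(("L",(235,469),160),("M",(230,148),143),("S",(224,247),123)):
    p=t["pixels"][r-14:r+15,c-16:c+17]
    m=((p.min(2)>185)).astype(np.uint8); k,l,st,ce=cv2.connectedComponentsWithStats(m)
    i=l[14,16]; print(n,st[i],np.round(onz(t,ce[i][1]+r-14,ce[i][0]+c-16,h)))
for x,y in((520,-340),(520,140),(520,350),(520,-90)):
    for z in(60,240): 
        for f in(0,1): q=ctrl.solve_ik([x,y,z],down((x,y),f)); print(x,y,z,f,None if q is None else np.round(q,2))
sc=[cv2.resize(t["pixels"][185:275,a:a+100,::-1],None,fx=4,fy=4,interpolation=cv2.INTER_CUBIC) for a in(125,205,410)]
sc.append(cv2.resize(s["pixels"][280:390,250:360,::-1],(400,360)))
cv2.imwrite("pics/z.png",np.vstack([np.hstack(sc[:2]),np.hstack(sc[2:])])[:600])
w=cam("wrist"); cv2.imwrite("pics/w0.png",w["pixels"][:,:,::-1]); print("wrist C",-w["R"].T@w["t"],w["R"].round(2).tolist(),w["fx"])
E
```

```text
bottle_large [('top', 0.93, [524.0, -368.0, 45.0]), ('side', 0.39, [519.0, -396.0, 45.0]), ('side', 0.32, [744.0, -47.0, 45.0])]
bottle_medium [('top', 0.55, [540.0, 362.0, 45.0]), ('side', 0.69, [529.0, 375.0, 45.0]), ('side', 0.63, [724.0, -233.0, 45.0])]
bottle_small [('top', 0.5, [558.0, 143.0, 45.0]), ('side', 0.66, [549.0, 148.0, 45.0])]
stirrer_large [('top', 0.8, [557.0, 139.0, 0.0]), ('side', 0.92, [551.0, 138.0, 0.0])]
stirrer_medium [('top', 0.91, [519.0, -375.0, 0.0]), ('side', 0.82, [517.0, -369.0, 0.0])]
stirrer_small [('top', 0.95, [539.0, 374.0, 0.0]), ('top', 0.69, [519.0, 6.0, 0.0]), ('side', 0.8, [536.0, 361.0, 0.0]), ('side', 0.7, [522.0, -367.0, 0.0])]
tile [('top', 0.59, [526.0, -124.0, 0.0]), ('side', 0.61, [520.0, -124.0, 0.0])]
timer [('top', 0.93, [520.0, 4.0, 0.0]), ('top', 0.16, [558.0, 139.0, 0.0]), ('side', 0.85, [520.0, -6.0, 0.0])]
L [ 11   6  17  17 221] [ 521. -370.  160.]
M [  8   7  14  14 150] [538. 368. 143.]
S [10  8 11 11 89] [551. 144. 123.]
520 -340 60 0 [-0.68  0.57 -0.07  0.93  0.    3.04]
520 -340 60 1 [-0.68  0.57 -0.07  0.93  0.   -0.1 ]
[... 155 characters left out ...]
2]
520 140 60 1 [ 0.15  0.42 -0.32  0.83  0.   -0.12]
520 140 240 0 [ 0.15  0.3  -0.01  1.26  0.    3.02]
520 140 240 1 [ 0.15  0.3  -0.01  1.26  0.   -0.12]
520 350 60 0 [ 0.49  0.58 -0.06  0.94  0.    3.04]
520 350 60 1 [ 0.49  0.58 -0.06  0.94  0.   -0.1 ]
520 350 240 0 [0.49 0.49 0.27 1.36 0.   3.04]
520 350 240 1 [ 0.49  0.49  0.27  1.36  0.   -0.1 ]
520 -90 60 0 [-0.29  0.4  -0.35  0.82 -0.    3.02]
520 -90 60 1 [-0.29  0.4  -0.35  0.82  0.   -0.12]
520 -90 240 0 [-0.29  0.28 -0.04  1.26 -0.    3.02]
520 -90 240 1 [-0.29  0.28 -0.04  1.26  0.   -0.12]
wrist C [ 290.36102958 -500.91791729  373.01844139] [[0.39, -0.92, 0.0], [-0.88, -0.38, 0.28], [-0.26, -0.11, -0.96]] 338.58457385646807
```

View pics/z.png

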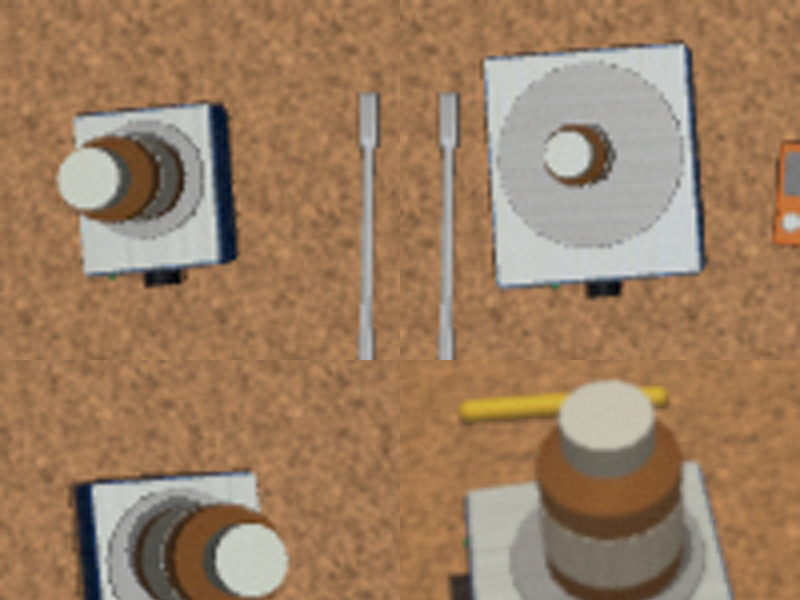

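Crop: the large plate's centre is at about px (252.5, 223.3), and the caps are at (247,224), (148,230) and (472,235). Cap positions match the network's bottle poses within a few mm. Next, a wrist-camera look above the small bottle.

```bash
python3 - <<'E'
from h import *
p=np.array([551,143.]); ctrl.reach([*p,240],down(p,1)); print(ctrl.current_clock(), ctrl.current_qpos())
w=cam("wrist"); v=w["pixels"][:,:,::-1].copy()
for X in([551,144,123],[557,140,45]): cv2.drawMarker(v,tuple(int(a) for a in proj(w,X)),(0,0,255)); print(proj(w,X))
a=np.linspace(0,2*np.pi,60); cv2.polylines(v,[proj(w,np.c_[557+58*np.cos(a),140+58*np.sin(a),45+0*a]).astype(int)],True,(0,255,0))
cv2.imwrite("pics/w1.png",v); cv2.imwrite("w1raw.png",w["pixels"][:,:,::-1])
for n,z in(("bottle_small",45),("stirrer_large",0)): print(n,[(d["conf"],onz(w,*d["pixel"],z).round(1),d["pixel"]) for d in ctrl.tip_of(n,"wrist")[:2]])
E
```

```text
5.6917 [ 1.41172655e-01  3.63585514e-01  8.31318581e-02  1.29039841e+00
 -2.13957894e-04 -1.11354743e-01]
[318.6806123  188.15374661]
[312.96580141 172.1184979 ]
bottle_small [(0.95, array([547.4, 142.1,  45. ]), [163.6, 317.3])]
stirrer_large [(0.59, array([550.1, 144.5,   0. ]), [158.6, 318.7])]
```

View pics/w1.png

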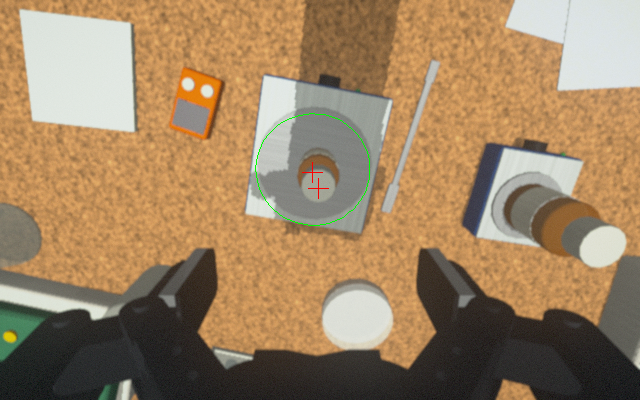

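The projected cap (319,188) lands on the seen cap (318,185), so the bottle position is good to about 2 mm. The seen plate is shifted slightly right of the green circle, so I'll refit it once it's empty. Moving the small bottle to the tile.

```bash
cat >> h.py <<'E'
def pick(xy,z,dz,w,force,zt,pre=85):
    """z: support height, dz: TCP above underside at the grip, zt: travel TCP height"""
    xy=np.array(xy,float); r=down(xy,1)
    ctrl.gripper_to(pre); ctrl.reach([*xy,zt],r)
    ctrl.movel([*xy,z+dz+30],speed=150)
    hit=ctrl.movel([*xy,z+dz],speed=50,force_limit=6)
    ctrl.gripper_to(w-8,force); print("pick hit",hit,"width",ctrl.current_gripper_width(),"force",ctrl.current_gripper_force(),"z",ctrl.current_tcp_pos()[2])
    ctrl.movel([*xy,z+dz+15],speed=40); ctrl.movel([*xy,zt],speed=150)
    print("held",ctrl.current_gripper_width(),ctrl.current_gripper_force(),ctrl.current_ft_force())
def place(xy,z,dz,zt,opening=85):
    xy=np.array(xy,float); r=down(xy,1)
    ctrl.reach([*xy,zt],r); ctrl.dwell(.2)
    ctrl.movel([*xy,z+dz+12],speed=120); ctrl.dwell(.2)
    hit=ctrl.movel([*xy,z+dz-3],speed=15,force_limit=2.5); p=ctrl.current_tcp_pos(); print("place hit",hit,p)
    ctrl.gripper_to(opening); ctrl.dwell(.2)
    ctrl.movel([*p[:2],p[2]+30],speed=60); ctrl.movel([*p[:2],zt],speed=180); print("clock",ctrl.current_clock())
def fitplate(im,guess,R,z=45,span=14):
    g=cv2.GaussianBlur(cv2.cvtColor(im["pixels"],cv2.COLOR_RGB2GRAY),(3,3),0).astype(np.float32)
    a=np.linspace(0,2*np.pi,180,endpoint=False); u=np.c_[np.cos(a),np.sin(a)]
    def samp(c,r):
        p=proj(im,np.c_[c+r*u,np.full(len(a),z)]).astype(np.float32); return cv2.remap(g,p[:,:1],p[:,1:],cv2.INTER_LINEAR)[:,0]
    best=max((np.clip(samp(c,R+2.5)-samp(c,R-2.5),-25,25).mean(),*c) for c in (np.array(guess)+[i,j] for i in np.arange(-span,span+.1) for j in np.arange(-span,span+.1)))
    return np.round(best,1)
E
python3 - <<'E'
from h import *
pick((549.5,143.5),45,15,38,30,200)
t=cam("top"); print(fitplate(t,(555,140),58))
cv2.imwrite("t2.png",t["pixels"][:,:,::-1])
place((523,-124),8,15,200)
E
```

```text
pick hit False width 37.25361359040981 force 30.33743580803275 z 60.43056358449456
held 36.864166173367664 30.155096822418272 [ 0.46748795 -0.6152704  -1.00719105]
[ 14. 551. 140.]
place hit True [ 522.8170589  -123.95138138   23.42455298]
clock 16.125
```

```bash
python3 - <<'E'
from h import *
t=cam("top")
v=t["pixels"][190:270,:,::-1].copy()
for n,g,R in(("L",(553,140),58),("M",(520,-370),47),("S",(538,368),37)): print(n,"top",fitplate(t,g,R))
cap=[]
p=np.array([521,-370.]); ctrl.reach([*p,270],down(p,1)); w=cam("wrist"); v=w["pixels"][:,:,::-1].copy()
a=np.linspace(0,2*np.pi,60); f=fitplate(w,(520,-370),47); print("M wrist",f)
for c,r,z in((p,21,160),(f[1:],47,45)): cv2.polylines(v,[proj(w,np.c_[c[0]+r*np.cos(a),c[1]+r*np.sin(a),z+0*a]).astype(int)],True,(0,255,0))
cv2.imwrite("pics/w2.png",v)
for n,z in(("bottle_large",45),("stirrer_medium",0)): print(n,[(d["conf"],onz(w,*d["pixel"],z).round(1)) for d in ctrl.tip_of(n,"wrist")[:2]])
print(ctrl.current_clock())
E
```

```text
L top [ 20.3 552.  140. ]
M top [   4.5  506.  -359. ]
S top [ 18.6 537.  367. ]
M wrist [  16.  516. -369.]
bottle_large [(0.95, array([ 519.5, -368.3,   45. ])), (0.64, array([ 516.1, -142.3,   45. ]))]
stirrer_medium []
17.325
```

View pics/w2.png

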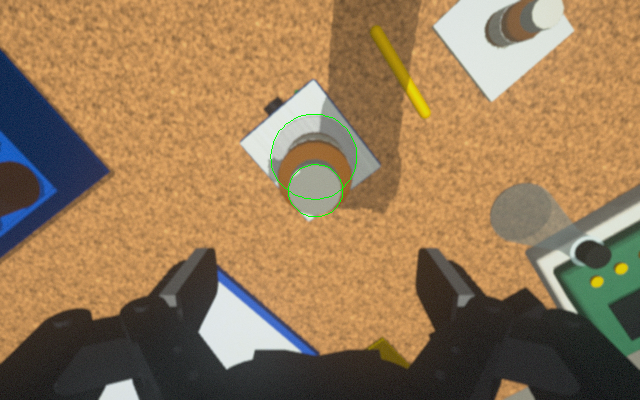

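The cap outline at (315,190) fits exactly, and the small bottle stands on the tile at top right. Moving large to the large stirrer.

```bash
python3 - <<'E'
from h import *
pick((521,-369.5),45,44,66,60,250)
place((552,140),45,44,250)
t=cam("top"); print("M",fitplate(t,(518,-370),47)); s=cam("side"); cv2.imwrite("pics/s3.png",s["pixels"][:,:,::-1])
p=np.array([538,368.]); ctrl.reach([*p,270],down(p,1)); w=cam("wrist"); v=w["pixels"][:,:,::-1].copy()
a=np.linspace(0,2*np.pi,60); f=fitplate(w,(537,367),37); print("S wrist",f)
for c,r,z in((p,18,143),(f[1:],37,45)): cv2.polylines(v,[proj(w,np.c_[c[0]+r*np.cos(a),c[1]+r*np.sin(a),z+0*a]).astype(int)],True,(0,255,0))
cv2.imwrite("pics/w3.png",v)
for n,z in(("bottle_medium",45),("bottle_large",45)): print(n,[(d["conf"],onz(w,*d["pixel"],z).round(1)) for d in ctrl.tip_of(n,"wrist")[:2]])
E
```

```text
pick hit False width 64.09718533739647 force 67.86612612660974 z 89.95104797509525
held 64.47097615013242 67.23860641010106 [ 0.18163088  0.14885329 -5.94949114]
place hit True [551.78536228 139.94123966  89.91021628]
clock 28.0
M [  23.8  518.  -368. ]
S wrist [ 16.9 536.  367. ]
bottle_medium [(0.62, array([538.5, 365.5,  45. ]))]
bottle_large [(0.66, array([547.8, 138.6,  45. ]))]
```

View pics/w3.png

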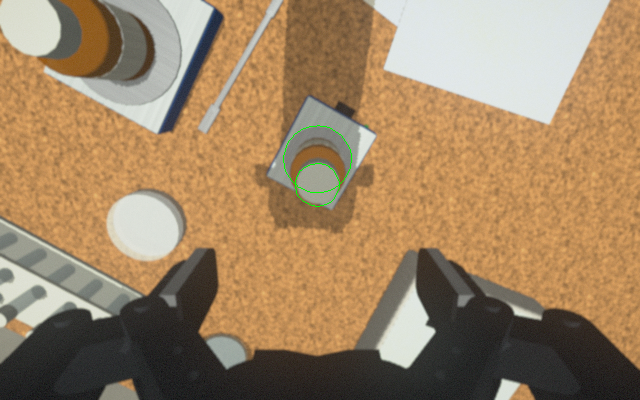

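View pics/s3.png

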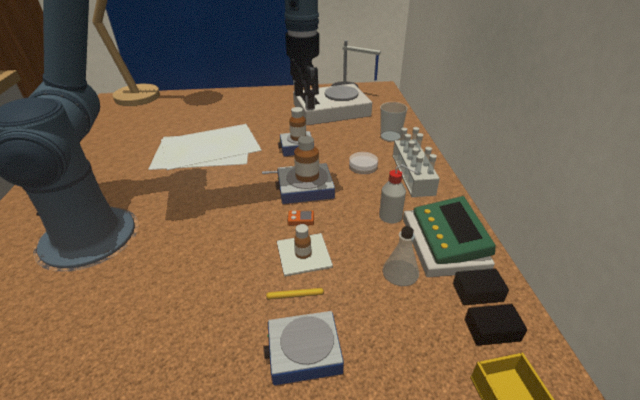

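The large bottle is standing on its plate. The cap outline fits the medium bottle at (318,185), and the medium plate is empty with its centre at about (518,-368). Now medium, then small.

```bash
python3 - <<'E'
from h import *
pick((537.5,367.5),45,29,52,45,255)
t=cam("top"); print("S",fitplate(t,(537,367),37))
place((517.5,-368.5),45,29,255)
t=cam("top"); f=fitplate(t,(537,367),37); print("S",f)
pick((523,-124),8,15,38,30,255)
place(f[1:] if np.hypot(*(f[1:]-[536.5,367]))<4 else (536.5,367),45,15,255)
q=ctrl.current_qpos(); ctrl.reach([226,-529,232],[3.0777,.62984,0]); print(ctrl.current_clock())
for c in("top","side"): cv2.imwrite(f"pics/{c}4.png",cam(c)["pixels"][:,:,::-1])
t=cam("top"); v=t["pixels"][:,:,::-1].copy(); a=np.linspace(0,2*np.pi,60); P=[]
for c,R,r,h in(((552,140),58,21,160),((517.5,-368.5),47,18,143),(f[1:],37,14,123)):
    for rr,z in((R,45),(r,h)):
        P.append(proj(t,np.c_[c[0]+rr*np.cos(a),c[1]+rr*np.sin(a),z+0*a]))
big=cv2.resize(v[175:275],None,fx=4,fy=4,interpolation=cv2.INTER_CUBIC)
for p in P: cv2.polylines(big,[(((p-[0,175])+.5)*4).astype(int)],True,(0,255,0))
o=np.vstack([np.hstack([big[80:380,480:880],big[80:380,860:1260]]),np.hstack([big[80:380,1720:2120],big[80:380,1280:1680]])]); cv2.imwrite("pics/z4.png",o)
E
```

```text
pick hit False width 50.78977183660897 force 47.4002455919981 z 74.78040819465376
held 50.554861219229785 47.050295253284276 [-0.52878205 -0.6165887  -1.80853215]
S [ 16.4 537.  367. ]
place hit True [ 517.35511667 -368.36359421   74.76669272]
clock 41.3833
S [ 24.4 537.  367. ]
pick hit False width 37.48018625074943 force 30.275512570515275 z 23.447327507732258
held 37.23117816025841 30.151728987693787 [-0.13518416  0.68192423 -1.12141356]
place hit True [536.8638085  366.90305735  60.46595833]
clock 54.5667
57.875
```

View pics/z4.png

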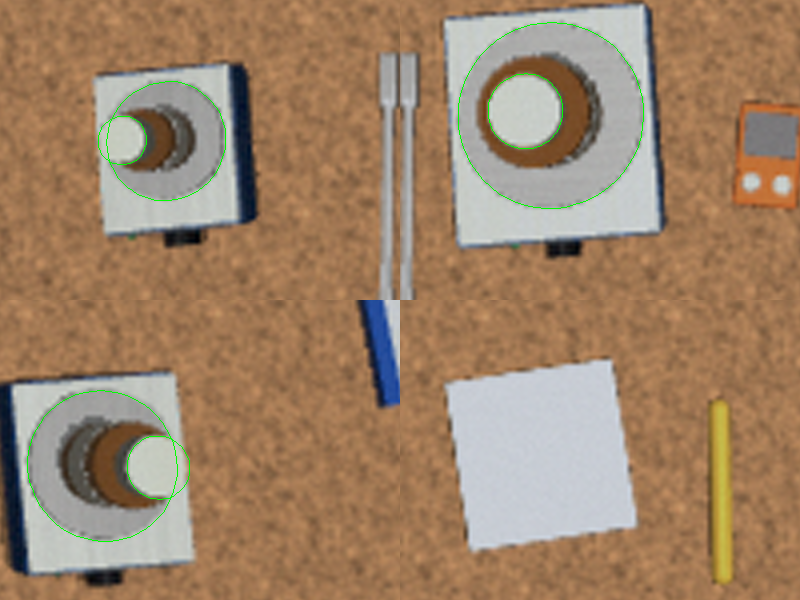

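View pics/side4.png

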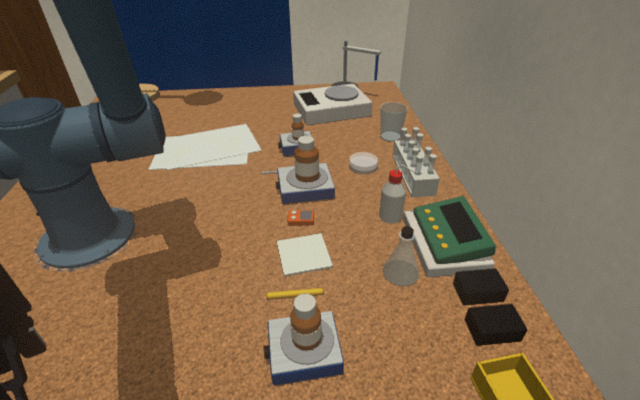

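All three bottles stand upright on their own plates. The expected plate and cap outlines match the picture to within 1–2 mm, and the timer, wash bottle and flask have not moved. Handing in.

```bash
python3 -c "
from bench import ctrl
print(ctrl.sign_off())"
```

```text
the job is handed in; nothing more can be done
None
```

I moved each bottle onto the stirrer of its own size, upright, released and centred to within about 2 mm in the last pictures, left the timer, wash bottle and flask alone, and handed the job in at about 58 s; the judge's verdict was not shown.

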